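Seat a carrier plate on its locating pins and close the clamp

ROBOT

A 6-joint arm with a two-finger parallel gripper is mounted at the origin on the work surface. World frame = base frame: x ahead of the robot, y to its left, z up, the work surface at z = 0. Lengths are in m, angles in rad, forces in N, time in s.
With the tool pointing down it reaches from about 0.35 to 0.925 m from the base axis. Payload 6.4 kg.
Tool frame: the origin (TCP) lies at the very end of the fingers, on their centre line; the grasp point (between the pads) lies 19 mm behind it (hold_point_z is the distance from the TCP to the grasp point, in m); z points along the fingers, y is the line along which they close (so a half turn about z gives the same grasp; the last joint's range is limited). The gripper opens to 85 mm and grips with 20 to 120 N. Pads are 22 mm wide; open, the fingers measure 114 mm over their backs; the gripper's body (76 mm by 85 mm) begins 54 mm behind the grasp point. The pads swing forward as they close: fully open they stand 13 mm farther back than shut.
Start: joints at [0.941, 0.245, 1.558, -0, 1.339, -0.174], TCP at [0.286, 0.584, 0.231] pointing down, gripper open.
Joint ranges: [-3.13, 3.13], [-1.02, 2.26], [0.13, 2.54], [-0.95, 4.09], [0.21, 2.88], [-2.74, 2.74]. Speed limits (rad/s): [2.57, 2.57, 3.14, 3.14, 3.14, 3.14].

INTERFACE

Orientations are given as a 3x3 rotation matrix whose columns are the frame's x, y, z axes.
In Python, from station import get_obs, camera, close_job, find_in, regions_of, hold_point_z gives the robot as it stands.
- The arm moves only by the tool jog_arm, never from a script. Its argument "motion" is one flat list of numbers, 5 for each row, row after row: the finger opening in mm, from 0 to 85.4, then the shift along the tool's x, y, z in mm, then the turn about the tool's z in degrees. In form: [jaw, x, y, z, twist, jaw, x, y, z, twist, ...]. A call has 1 to 10 rows; each row shifts and turns the commanded pose from where the row before left it, along the tool's axes as they then stand; what a row does not reach is not made up. A row lasts 1/12 s, in which the tool goes at most 41.7 mm and 7.16 degrees, less where a joint would pass 70% of its speed; a pose out of reach is approached as far as the arm can. A call is refused whole if a number of a shift passes 41.7 or a number of a turn 7.16, either way. A call with a gripper value outside its range is refused whole. The fingers move at their own pace and stop on an object; "grip_force" is the grip in N (left out, the last holds). Time passes only in rows, so rows that do not move let the fingers close. It gives the time, the measured TCP pose, the force, the opening and the grip force at its end, in the units of the state.
- get_obs(): the state, without advancing time (a new reading comes with each control period).
- camera(name): name is "scene" or "top" or "wrist"; returns a dict with "color" (384x512x3 uint8, blue, green, red), "fx", "fy", "cx", "cy" (pixels), "dist" ([k1, k2, p1, p2, k3] as OpenCV has them; the pictures are not rectified), "pose" (4x4, takes a point from camera to world coordinates); the wrist camera has in their place "hand_eye" (4x4, takes a point from camera to tool coordinates, whose origin is the TCP and whose axes are the flange's). Camera axes: x right, y down, z forward; pixel columns grow to the right and rows downward; lengths in m; the calibration is good to about 2 mm. A picture is of the moment at which its call begins: read the wrist's pose just before it. There is no depth.
- close_job(): hands the job in; it is judged then, once.
Trained networks look in the newest picture that a camera, given by its name, has taken for a name from the list of things; names that differ only in an ending like _2 or _b are one class to them, and where a whole thing is asked for, a point or a joint stands for the part that bears it (a point fixed in the world has none). Each returns a list of dicts, best first, with "conf" (0 to 1); they miss things now and then, are a little off and sometimes report something else, mostly with a low value. They report only what shows in the picture. A call takes as long as a camera call. They do not tell look-alikes from the thing itself.
- find_in(name, camera): "box" ([left, top, right, bottom] in pixels, round what is visible of it).
- regions_of(name, camera): "pixels" (384x512 bool, what is visible of it) and "box" ([left, top, right, bottom] in pixels, round what is visible of it).
The state is a dict: "t": time; "qpos": joint angles; "joint_vel": joint speeds; "joint_efforts": joint torques, N m; "position": TCP position; "tcp_rot": TCP orientation; "force": force on the tool from outside, world axes, zero at the start; "moment": the same for the moment, N m; "opening": opening from 0.0 (shut) to 1.0 (fully open); "grasp_force": force on a finger pad.
Only numpy, scipy, OpenCV 4.12 (cv2) and the standard library are available. Lean on these libraries where they do the work, as an engineer would, in place of code of your own. Each camera call takes 0.05 s, during which the arm holds its last target. There are 200 camera calls.

TASK

Push the perforated aluminium carrier plate along the channel of the blue fixture until it drops over the two brass locating pins and lies flat in the nest; then push the red knob to swing the clamp arm fully closed over the seated plate. Slide the plate only, never lift it off the fixture, and leave the other things on the table where they are.

Things in the scene. Friction and masses are not known exactly. Their poses are not given: they have to be found in the camera images.
- fixture: blue loading fixture bolted to the table; base slab x -67 to 83, y -135 to 140 mm, top at z 20 (the nest floor). Origin: on the table below point infeed_edge. +y is the feed direction, +x points away from the robot, z up. Two black rails, tops at z 30, inner faces at x -46.5 and 46.5, run from y -135 to 60 mm. No end stop: only the two brass pins catch the plate.
- infeed_edge (a point): middle of the step edge, at (0, 0, 26) mm in the fixture's frame. Before it (y -135 to 0) lies the dark steel infeed deck, top at z 26, open at its -y end; past it the nest, floor at z 20. Pushed +y by its trailing edge, the carrier rides level over the step on to the pin tops, then drops 6 mm when its holes meet the pins.
- carrier: loose perforated aluminium plate, 90 (x) x 100 (y) x 6 mm, 0.1-0.2 kg; origin: centre of its underside; axes parallel to the fixture's within 1 deg. Starts flat on the infeed deck between the rails, its centre 30-80 mm before the step. Seated: centre at about x 0, y 52.5 mm of the fixture, underside at z 20, top at z 26 mm, flush with the infeed deck. Small dark dots are only marks.
- hole_a (a point): centre of the carrier's trailing large hole, at the underside: (-30, -15, 0) mm in the carrier's frame; hole diameter 13 mm
- hole_b (a point): centre of the carrier's leading large hole, at the underside: (30, 15, 0) mm in the carrier's frame; hole diameter 13 mm
- pin_a (a point): top of the brass pin for hole_a, at (-30, 37.5, 25) mm in the fixture's frame; pin 9 mm diameter, 5 mm tall, its top 1.5 mm coned to 5 mm diameter
- pin_b (a point): top of the brass pin for hole_b, at (30, 67.5, 25) mm in the fixture's frame; same shape as pin_a
- clamp_pivot (a point): on the vertical hinge axis of the swing clamp, at (66, 95, 28) mm in the fixture's frame
- clamp_knob (a point): centre of the top of the red upright knob on the clamp arm: 12 mm diameter, from z 36 to 66 mm of the fixture, 42 mm from the hinge axis. The steel arm is 16 mm wide, 52 mm long, from z 28 to 36 mm; closed, it lies over the seated carrier with a gap of 2 mm.
- clamp (a joint): swing clamp angle, rad: 0 open, arm along the fixture's +y; grows counterclockwise seen from above to 1.57, a hard stop, fully closed, arm along the fixture's -x over the plate. Starts between 0 and 0.35. Light friction (under 1 N at the knob); stays where it is left.
- magazine_1: hollow aluminium magazine, open at both ends, 160 x 66 x 100 mm high, loose bystander; origin under its centre
- magazine_2: second magazine, same as magazine_1, loose bystander
- spare_plates: pile of four spare plates, 90 x 100 x 24 mm, loose bystander (one rigid piece), not the carrier to be seated; origin under its centre
- screwdriver: screwdriver lying beside the fixture on the robot's side, loose bystander, about 200 mm long, 26 mm high
- jar: small capped jar, 44 mm diameter, 60 mm high, behind the fixture, loose bystander; origin under its centre
- gauge: steel plug gauge standing behind the fixture, 32 mm diameter, 47 mm high, loose bystander; origin under its centre
- bin: open blue bin, 120 x 160 x 60 mm, loose bystander; origin under its centre
Things that resemble listed ones, but are neither listed nor needed, are in the scene too. Of the things that look like the carrier, the middle-sized one is meant.

How it is judged:
On the way, in this order (a step that is already met when the one before it is completed fails the run):
1. the carrier lies seated over both pins, the clamp still open (below 0.8 rad) (horizontal distance between hole_a and pin_a below 0.004 m and horizontal distance between hole_b and pin_b below 0.004 m and z of carrier in the frame of fixture below 0.0225 m and angle between carrier's own z axis and vertical below 0.04 rad and value of joint clamp below 0.8 rad), for 0.2 s.
2. the clamp is closed over the seated carrier (horizontal distance between hole_a and pin_a below 0.004 m and horizontal distance between hole_b and pin_b below 0.004 m and z of carrier in the frame of fixture below 0.0225 m and angle between carrier's own z axis and vertical below 0.04 rad and value of joint clamp above 1.4 rad), for 0.2 s.
At the end, for the whole second after the job is handed in: Both large holes lie within 4 mm (horizontally) of their pins, the carrier's underside is less than 2.5 mm above the nest floor, the plate tilts less than 0.04 rad and is at rest, and the clamp is closed beyond 1.4 rad of its 1.57 (all of step 2 and linear speed of carrier below 0.01 m/s); the robot touches nothing.
It fails at once if the carrier is lifted: its underside centre more than 12 mm above the infeed deck, or it tips more than 0.25 rad (z of carrier in the frame of fixture above 0.038 m or angle between carrier's own z axis and vertical above 0.25 rad).
It fails at once if a bystander is moved more than 20 mm (distance of any of magazine_1, magazine_2, spare_plates, screwdriver, jar, gauge, bin from where it was at the start of the episode above 0.02 m).
It also fails if it takes over 54 s, if anything falls off the work surface, if the arm or the gripper's body presses on something with over 40 N, if the wrist force passes 120 N, or if a joint passes its speed limit or range.

## Working session

There is one attempt and no reset: what is moved stays moved. The work goes in short steps, Python scripts to look and compute and a tool call to move; the robot and the scene stay as the last step left them, time stands still between calls to the robot, and variables do not carry over. Pictures are saved under pics/ and viewed, at most 10 in all, crops included, and the job is handed in when it is done.

Besides the shell and the picture viewer there is one more tool, called after "Call:" as name(argument=value, ...) on one line, values as JSON. jog_arm: Moves the arm, as the interface text tells. Its arguments: {"type":"object","properties":{"motion":{"type":"array"},"grip_force":{"type":"number"}},"required":["motion"]}

```bash
ls; mkdir -p pics; python3 - <<'E'
from station import *
import cv2
o=get_obs();print(o['t'],o['position'],o['tcp_rot'],hold_point_z)
for c in('scene','top'):
    d=camera(c);cv2.imwrite(f'pics/{c}0.png',d['color'])
    print(c,d['fx'],d['fy'],d['cx'],d['cy'],d['dist'],d['pose'].tolist() if hasattr(d['pose'],'tolist') else d['pose'])
    for n in('fixture','carrier','clamp_knob','clamp','pin_a'):
        try:print(n,[(r['conf'],r['box']) for r in find_in(n,c)][:5])
        except Exception as e:print(n,e)
E
```

```text
pics
0.0 [0.28577055 0.58318314 0.23014194] [[-8.97917937e-01  4.40161343e-01 -1.17103596e-03]
 [ 4.40162769e-01  8.97916548e-01 -1.61548025e-03]
 [ 3.40420615e-04 -1.96601512e-03 -9.99998009e-01]] 0.0187
scene 435.7689504513628 435.7689504513628 259.25073402760813 191.50232234276086 [-0.07269457  0.          0.          0.          0.        ] [[0.7945878505147953, 0.3526171876150297, -0.494258299690298, 1.169430669238635], [0.6068246717146678, -0.4878431481171192, 0.6275132513609288, -0.8267180196232418], [-0.01984856701787567, -0.7985425360202457, -0.6016110475661924, 0.8603580179179822], [0.0, 0.0, 0.0, 1.0]]
fixture [(0.72, [250.5, 238.9, 270.5, 269.2]), (0.66, [208.1, 188.6, 311.5, 261.2])]
carrier [(0.68, [161.8, 249.6, 185.7, 275.3]), (0.66, [215.3, 213.1, 257.5, 241.8]), (0.64, [144.2, 204.0, 199.7, 235.6])]
clamp_knob [(0.36, [212.4, 189.6, 314.9, 260.2]), (0.24, [249.1, 242.8, 268.9, 265.7])]
clamp [(0.58, [298.6, 199.3, 304.6, 212.2]), (0.48, [172.1, 262.8, 248.0, 335.3])]
pin_a [(0.68, [251.5, 241.7, 270.0, 269.2]), (0.6, [208.5, 191.1, 311.6, 262.2]), (0.4, [287.2, 230.3, 301.0, 250.9])]
top 430.02432591496944 430.02432591496944 255.94762033256796 191.1150208467419 [-0.14390141  0.          0.          0.          0.        ] [[0.014793053302457684, -0.9962406605556086, 0.08535638130635068, 0.42220161558907265], [-0.9998117222115718, -0.015809971638699887, -0.011250107782327438, -0.008462803304211985], [0.012557296776023102, -0.08517388715156772, -0.9962869683204587, 1.626727109877879], [0.0, 0.0, 0.0, 1.0]]
fixture [(0.72, [222.3, 161.0, 303.3, 217.2])]
carrier [(0.92, [268.8, 181.9, 299.7, 211.1]), (0.77, [279.2, 231.5, 320.7, 275.1]), (0.75, [321.2, 208.1, 341.5, 229.6])]
clamp_knob [(0.29, [367.6, 146.8, 394.5, 197.0])]
clamp []
pin_a [(0.9, [224.0, 165.5, 301.1, 218.4])]
```

```bash
python3 - <<'E'
import cv2,numpy as np
s=cv2.imread('pics/scene0.png');t=cv2.imread('pics/top0.png')
a=cv2.resize(s[170:350,130:330],(800,600)[::1],interpolation=3) if 0 else cv2.resize(s[170:320,130:330],(800,600),interpolation=3)
cv2.imwrite('pics/scrop.png',a)
cv2.imwrite('pics/tcrop.png',cv2.resize(t[140:290,210:410],(800,600),interpolation=3))
E
```

```text
(no output)
```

View pics/scrop.png

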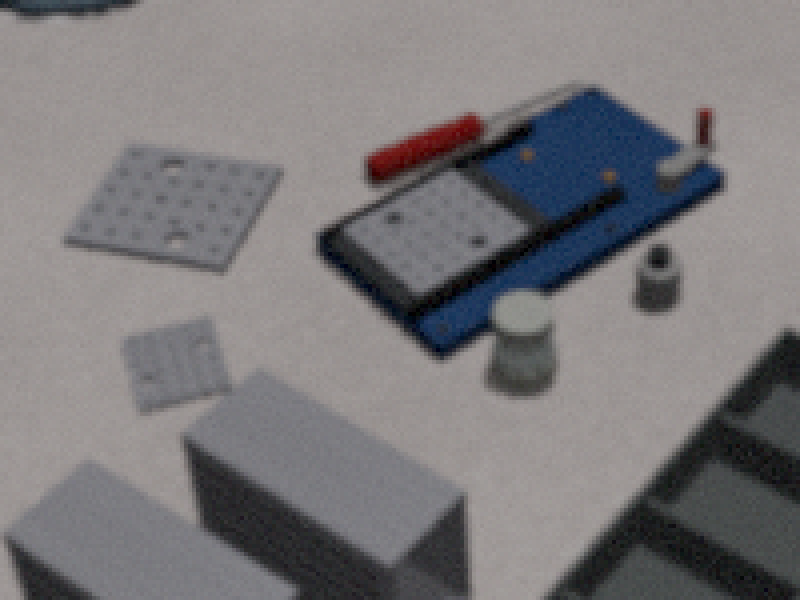

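View pics/tcrop.png

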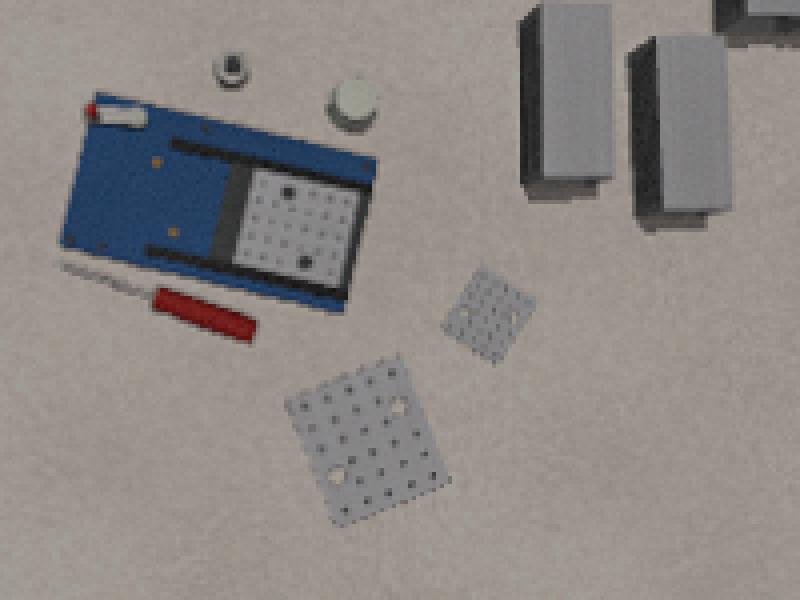

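View pics/top0.png

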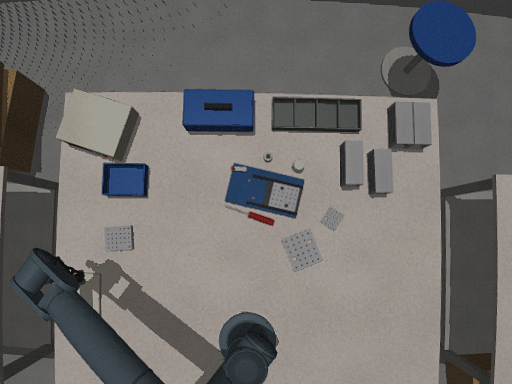

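The carrier look-alikes in the top view are the plate on the deck (284,197), a bigger loose plate (300,250), a small loose plate (332,219) and the spare pile (119,238). I choose the one on the fixture at (284,197): it is middle-sized and lies between the rails. In the top view the clamp end (234,167) is the +y end. The pins are near (253,197) and (249,180), and the knob is near (232,166).

```bash
cat > h.py <<'E'
import numpy as np,cv2
from scipy.optimize import least_squares
def proj(P,T,d):
    c=np.linalg.inv(T); r=cv2.Rodrigues(c[:3,:3])[0]
    K=np.array([[d['fx'],0,d['cx']],[0,d['fy'],d['cy']],[0,0,1.]])
    return cv2.projectPoints(np.asarray(P,float).reshape(-1,1,3),r,c[:3,3],K,np.array(d['dist'],float))[0].reshape(-1,2)
def F2W(p,P):
    P=np.asarray(P,float);c,s=np.cos(p[2]),np.sin(p[2])
    return P@np.array([[c,s,0],[-s,c,0],[0,0,1]])+[p[0],p[1],0]
E
python3 - <<'E'
from h import *
from station import *
C=[[83,140,20],[83,-135,20],[-67,-135,20],[-67,140,20],[-30,37.5,25],[30,67.5,25]]
C=np.array(C)/1e3
u=lambda a,o:(np.array(a)+.5)/4-.5+o
top=u([(97,93),(375,157),(345,312),(62,247),(174,232),(157,161)],(210,140))
sc=u([(722,180),(440,352),(322,240),(590,88),(527,153),(609,174)],(130,170))
dt,ds=camera('top'),camera('scene')
f=lambda p:np.r_[(proj(F2W(p,C),dt['pose'],dt)-top).ravel(),(proj(F2W(p,C),ds['pose'],ds)-sc).ravel()]
r=least_squares(f,[.55,0,-.2],loss='soft_l1');p=r.x;print(p,f(p).reshape(-1,2).round(1).tolist());np.save('fix.npy',p)
# carrier y from trailing/leading edge (top): mid of edges; clamp knob
for y in(-30,-40,-50,-60,-70,-80):
    print(y,proj(F2W(p,np.array([[-.03,(y-15)/1e3,.032],[.03,(y+15)/1e3,.032]])),dt['pose'],dt).round(1).tolist())
print('seen holes',u([(305,261),(288,191)],(210,140)))
for a in(0,.1,.2,.3):
    k=np.array([[66-42*np.sin(a),95+42*np.cos(a),66]])/1e3
    print(a,proj(F2W(p,k),dt['pose'],dt).round(1),proj(F2W(p,k),ds['pose'],ds).round(1))
print('seen',u([(91,107)],(210,140)),u([(706,110)],(130,170)))
R=get_obs()['tcp_rot'];print('tool y yaw',np.degrees(np.arctan2(R[1,1],R[0,1])),'fix x yaw',np.degrees(p[2]))
print(camera('wrist')['hand_eye'])
for P in([0,-.115,.03],[0,-.06,.3],[.066,.137,.03]):print(P,F2W(p,[P]))
E
```

```text
[ 0.55827747 -0.06106042 -0.20667782] [[-0.2, -0.7], [1.4, -0.7], [0.5, -0.6], [-0.4, -0.5], [0.5, -0.5], [0.5, -0.1], [1.0, -2.4], [0.2, -1.4], [-2.8, -1.2], [0.1, -1.5], [-0.7, -0.1], [-0.4, -0.2]]
-30 [[275.3, 201.9], [270.9, 184.5]]
-40 [[277.9, 202.5], [273.5, 185.1]]
-50 [[280.5, 203.1], [276.1, 185.7]]
-60 [[283.1, 203.7], [278.8, 186.2]]
-70 [[285.8, 204.3], [281.4, 186.8]]
-80 [[288.4, 204.9], [284.0, 187.4]]
seen holes [[285.875 204.875]
 [281.625 187.375]]
0 [[233.  164.9]] [[307. 198.]]
0.1 [[232.8 166. ]] [[306.  197.4]]
0.2 [[232.7 167.1]] [[304.8 196.8]]
0.3 [[232.7 168.3]] [[303.6 196.3]]
seen [[232.375 166.375]] [[306.125 197.125]]
tool y yaw 63.88226556420821 fix x yaw -11.841766603124514
[[ 2.22209738e-04 -9.53800866e-01 -3.00439442e-01  7.49680054e-02]
 [ 9.99999923e-01  1.14873141e-04  3.74929530e-04 -3.66813232e-04]
 [-3.23095688e-04 -3.00439503e-01  9.53800818e-01 -1.44086110e-01]
 [ 0.00000000e+00  0.00000000e+00  0.00000000e+00  1.00000000e+00]]
[0, -0.115, 0.03] [[ 0.53467837 -0.17361299  0.03      ]]
[0, -0.06, 0.3] [[ 0.5459649 -0.1197835  0.3      ]]
[0.066, 0.137, 0.03] [[0.65098657 0.05948013 0.03      ]]
```

Call:
jog_arm(motion=[0, 0, 0, -5, 7.1, 0, 0, 0, -5, 7.1, 0, 0, 0, -5, 7.1, 0, 0, 0, -5, 7.1, 0, 0, 0, -5, 7.1, 0, 0, 0, -5, 7.1, 0, 0, 0, -5, 7.1, 0, 0, 0, -5, 7.1, 0, 0, 0, -5, 7.1, 0, 0, 0, -5, 7.1])

```text
t: 1.58
position: [0.2861, 0.5837, 0.2816]
tcp_rot: [[0.13, 0.992, -0.0], [0.992, -0.13, 0.0], [0.0, -0.0, -1.0]]
force: [0.8, 0.3, -0.1]
opening: -0.002
grasp_force: 0.0
```

Call:
jog_arm(motion=[0, -25, 15, 0, 4.7, 0, -28, 20, 0, 0, 0, -28, 20, 0, 0, 0, -28, 20, 0, 0, 0, -28, 20, 0, 0, 0, -28, 20, 0, 0, 0, -28, 20, 0, 0, 0, -28, 20, 0, 0, 0, -28, 20, 0, 0, 0, -28, 20, 0, 0])

```text
t: 2.42
position: [0.4228, 0.2719, 0.2815]
tcp_rot: [[0.205, 0.979, 0.001], [0.979, -0.205, 0.0], [0.0, 0.001, -1.0]]
force: [1.4, 0.2, -0.0]
opening: 0.001
grasp_force: 0.0
```

Call:
jog_arm(motion=[0, -28, 20, 0, 0, 0, -28, 20, 0, 0, 0, -28, 20, 0, 0, 0, -28, 20, 0, 0, 0, -28, 20, 0, 0, 0, -28, 20, 0, 0, 0, -28, 20, 0, 0, 0, -28, 20, 0, 0, 0, -28, 20, 0, 0, 0, -28, 20, 0, 0])

```text
t: 3.25
position: [0.5614, -0.0433, 0.2815]
tcp_rot: [[0.205, 0.979, 0.0], [0.979, -0.205, -0.0], [0.0, 0.0, -1.0]]
force: [0.8, 0.7, 0.2]
opening: -0.001
grasp_force: 0.0
```

Call:
jog_arm(motion=[0, -20, 0, 0, 0, 0, -15, 0, 0, 0, 0, 0, 0, 0, 0])

```text
t: 3.5
position: [0.5536, -0.0784, 0.2812]
tcp_rot: [[0.208, 0.978, -0.0], [0.978, -0.208, -0.001], [-0.001, -0.0, -1.0]]
force: [-0.2, -0.0, 0.3]
opening: 0.001
grasp_force: 0.0
```

```bash
python3 - <<'E'
from h import *
from station import *
import pickle
o=get_obs();d=camera('wrist');pickle.dump((o,d),open('w1.pkl','wb'))
T=np.eye(4);T[:3,:3]=o['tcp_rot'];T[:3,3]=o['position'];T=T@d['hand_eye']
im=cv2.resize(d['color'],(768,576),interpolation=3)
p=np.load('fix.npy')
C=np.array([[83,140,20],[83,-135,20],[-67,-135,20],[-67,140,20],[-30,37.5,25],[30,67.5,25],[-46.5,60,30],[46.5,60,30],[-46.5,-135,30],[46.5,-135,30],[-46.5,0,26],[46.5,0,26]])/1e3
q=proj(F2W(p,C),T,d);print(o['position'],q.round(1).tolist())
for a in q:cv2.circle(im,tuple(int(v) for v in a*1.5),3,(0,255,255),1)
cv2.imwrite('pics/w1.png',im)
E
```

```text
[ 0.55356089 -0.07837807  0.28117665] [[325.5, 19.8], [314.4, 237.2], [206.3, 237.6], [196.0, 19.9], [229.5, 109.6], [279.3, 83.8], [214.8, 90.5], [293.5, 90.3], [220.4, 240.8], [288.9, 240.6], [216.9, 140.6], [291.7, 140.4]]
```

View pics/w1.png

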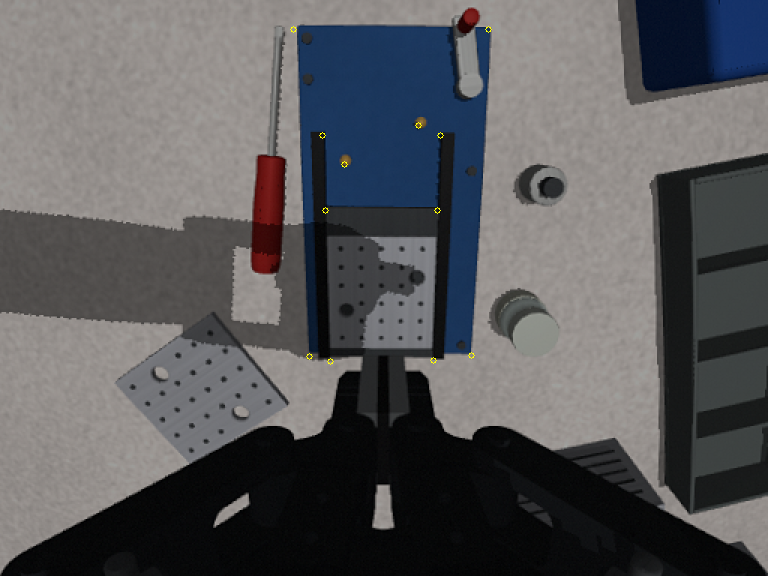

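The wrist picture shows the carrier between the rails, with its holes at (346,310) and (417,277) in the enlarged image. The pins are at (345,160) and (421,122), the step at row 207 and the knob top at (471,17). The path behind the trailing edge is clear, so I'll refit from these.

```bash
python3 - <<'E'
from h import *
import pickle
o,d=pickle.load(open('w1.pkl','rb'))
T=np.eye(4);T[:3,:3]=o['tcp_rot'];T[:3,3]=o['position'];T=T@d['hand_eye']
C=np.array([[83,140,20],[83,-135,20],[-67,-135,20],[-67,140,20],[-30,37.5,25],[30,67.5,25],[-46.5,60,30],[46.5,60,30],[-46.5,0,26],[46.5,0,26]])/1e3
q=(np.array([(490,28),(472,354),(309,354),(298,26),(345,160),(421,122),(325,133),(441,133),(327,207),(438,207)])+.5)/1.5-.5
f=lambda p:(proj(F2W(p,C),T,d)-q).ravel()
r=least_squares(f,np.load('fix.npy'),loss='soft_l1');p=r.x;print(p,f(p).reshape(-1,2).round(1).tolist());np.save('fix.npy',p)
h=(np.array([(346,310),(417,277)])+.5)/1.5-.5
g=lambda v:(proj(F2W(p,np.array([[v[0]-.03,v[1]-.015,.032],[v[0]+.03,v[1]+.015,.032]])),T,d)-h).ravel()
v=least_squares(g,[0,-.07]);print('carrier',v.x,v.fun)
k=(np.array([(471,17)])+.5)/1.5-.5
for a in(0,.05,.1,.15,.2,.3):
  print(a,(proj(F2W(p,[[.066-.042*np.sin(a),.095+.042*np.cos(a),.066]]),T,d)-k).round(1))
R=o['tcp_rot'];print('tool yaw',np.degrees(np.arctan2(R[1,1],R[0,1])),np.degrees(p[2]))
c,s=np.cos(p[2]),np.sin(p[2]);w=o['position'][:2]-p[:2];print('tcp in fix',w[0]*c+w[1]*s,-w[0]*s+w[1]*c)
E
```

```text
[ 0.55954135 -0.05859439 -0.21448993] [[0.6, -0.6], [-0.2, 0.1], [0.1, -0.3], [-1.0, -0.2], [0.4, 0.7], [-0.1, 0.5], [-0.8, -0.6], [0.7, -0.2], [-0.5, 0.3], [0.5, 0.7]]
carrier [-0.00088726 -0.07272299] [ 0.30324312 -0.01765381 -0.29682315  0.00339297]
0 [[ 6.3 -0.3]]
0.05 [[ 4.3 -0.3]]
0.1 [[ 2.3 -0.2]]
0.15 [[0.2 0. ]]
0.2 [[-1.8  0.4]]
0.3 [[-5.8  1.4]]
tool yaw -12.017073783658965 -12.28936778249944
tcp in fix -0.0016324855797569269 -0.020603266292286763
```

Call:
jog_arm(motion=[0, -31, 0.5, 0, 0.3, 0, -31, 0.5, 0, 0, 0, -31, 0.5, 0, 0, 0, -31, 0, 0, 0, 0, 0, 0, 40, 0, 0, 0, 0, 40, 0, 0, 0, 0, 40, 0, 0, 0, 0, 40, 0, 0, 0, 0, 40, 0, 0, 0, 0, 25, 0])

```text
t: 4.38
position: [0.5275, -0.1949, 0.0522]
tcp_rot: [[0.209, 0.978, -0.004], [0.978, -0.209, 0.003], [0.002, -0.005, -1.0]]
force: [-0.7, 0.3, -0.1]
opening: -0.003
grasp_force: 0.0
```

Call:
jog_arm(motion=[0, 0, 0, 15, 0, 0, 0, 0, 8, 0, 0, 0, 0, 4.7, 0, 0, 0, 0, 0, 0])

```text
t: 4.72
position: [0.5296, -0.1969, 0.0285]
tcp_rot: [[0.209, 0.978, -0.0], [0.978, -0.209, 0.0], [0.0, -0.0, -1.0]]
force: [0.4, -0.2, 0.4]
opening: -0.002
grasp_force: 0.0
```

Call:
jog_arm(motion=[0, 4, 0, 0, 0.2, 0, 4, 0, 0, 0, 0, 4, 0, 0, 0, 0, 8, 0, 0, 0, 0, 8, 0, 0, 0, 0, 8, 0, 0, 0, 0, 8, 0, 0, 0, 0, 8, 0, 0, 0, 0, 8, 0, 0, 0, 0, 8, 0, 0, 0])

```text
t: 5.55
position: [0.5451, -0.1309, 0.0298]
tcp_rot: [[0.213, 0.977, 0.002], [0.977, -0.213, -0.002], [-0.001, 0.003, -1.0]]
force: [-0.3, -3.3, 4.6]
opening: 0.001
grasp_force: 3.4
```

Call:
jog_arm(motion=[0, 6, 0, 0, 0, 0, 6, 0, 0, 0, 0, 6, 0, 0, 0, 0, 5, 0, 0, 0, 0, 4, 0, 0, 0, 0, 3, 0, 0, 0, 0, 0, 0, 0, 0])

```text
t: 6.13
position: [0.5514, -0.1012, 0.0298]
tcp_rot: [[0.212, 0.977, 0.002], [0.977, -0.212, -0.001], [-0.001, 0.002, -1.0]]
force: [-0.1, -2.0, 5.6]
opening: 0.002
grasp_force: 2.8
```

```bash
cat > look.py <<'E'
import sys
from h import *
from station import *
p=np.load('fix.npy')
o=get_obs();d=camera('wrist')
T=np.eye(4);T[:3,:3]=o['tcp_rot'];T[:3,3]=o['position'];T=T@d['hand_eye']
im=cv2.resize(d['color'],(768,576),interpolation=3)
C=np.array([[-30,37.5,25],[30,67.5,25],[-46.5,60,30],[46.5,60,30]])/1e3
for a in proj(F2W(p,C),T,d):cv2.circle(im,tuple(int(v) for v in (a+.5)*1.5-.5),3,(0,255,255),1)
cv2.imwrite(sys.argv[1],im)
c,s=np.cos(p[2]),np.sin(p[2]);w=o['position'][:2]-p[:2];print('tcp in fix',w[0]*c+w[1]*s,-w[0]*s+w[1]*c,o['position'][2],o['force'])
E
python3 look.py pics/w2.png
```

```text
tcp in fix 0.0011486746213340976 -0.04336776489179162 0.029761431378136916 [-0.06420699 -2.03969226  5.59244895]
```

View pics/w2.png

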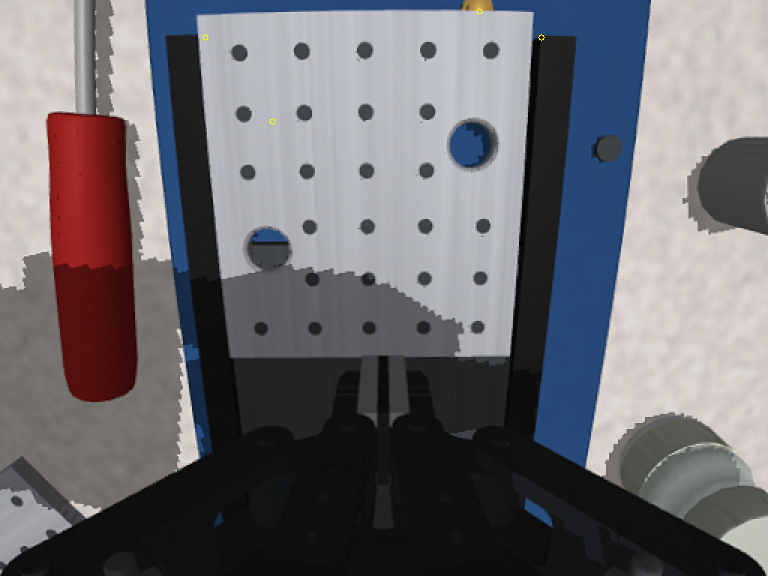

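The plate is moving straight: its trailing edge is at row 357, against the fingers, and hole_b is at (472,144), about 24 mm short of pin_b. The tip seems to rest on the deck with about 5 N upward, so I'll raise it a little and see.

Call:
jog_arm(motion=[0, 0, 0, -1.7, 0, 0, 0, 0, 0, 0])

```text
t: 6.35
position: [0.5503, -0.1009, 0.0304]
tcp_rot: [[0.213, 0.977, 0.0], [0.977, -0.213, 0.0], [0.0, -0.0, -1.0]]
force: [0.2, -0.8, 0.4]
opening: 0.001
grasp_force: 0.3
```

Call:
jog_arm(motion=[0, 2, 0, 0, 0, 0, 3, 0, 0, 0, 0, 3, 0, 0, 0, 0, 0, 0, 0, 0])

```text
t: 6.68
position: [0.5518, -0.093, 0.03]
tcp_rot: [[0.213, 0.977, -0.001], [0.977, -0.213, 0.001], [0.0, -0.001, -1.0]]
force: [0.5, -0.3, 1.6]
opening: 0.001
grasp_force: 0.4
```

Call:
jog_arm(motion=[0, 3, 0, 0, 0, 0, 3, 0, 0, 0, 0, 3, 0, 0, 0, 0, 3, 0, 0, 0, 0, 3, 0, 0, 0, 0, 2, 0, 0, 0, 0, 0, 0, 0, 0])

```text
t: 7.27
position: [0.5555, -0.0766, 0.0301]
tcp_rot: [[0.213, 0.977, -0.0], [0.977, -0.213, 0.0], [0.0, -0.0, -1.0]]
force: [-1.1, 0.4, 1.1]
opening: 0.002
grasp_force: 0.1
```

Call:
jog_arm(motion=[0, 1.2, 0, 0, 0, 0, 1.2, 0, 0, 0, 0, 1.2, 0, 0, 0, 0, 1.2, 0, 0, 0, 0, 0, 0, 0, 0])

```text
t: 7.68
position: [0.5566, -0.0723, 0.0303]
tcp_rot: [[0.213, 0.977, -0.0], [0.977, -0.213, 0.0], [0.0, -0.0, -1.0]]
force: [0.0, 1.1, 2.0]
opening: 0.003
grasp_force: 0.1
```

```bash
python3 look.py pics/w3.png
```

```text
tcp in fix 5.068849318734048e-05 -0.014035957862704184 0.03025792148732792 [0.04915364 1.0636475  1.98711134]
```

View pics/w3.png

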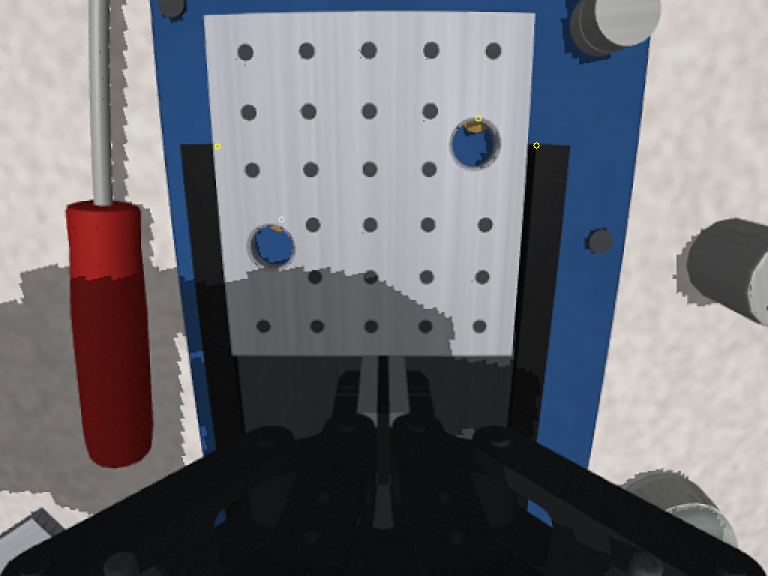

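The brass pins now show at the +y rims of both holes, at (474,128) and (276,228). That leaves about 5–7 mm to go.

Call:
jog_arm(motion=[0, 0.8, 0, 0, 0, 0, 0.8, 0, 0, 0, 0, 0.8, 0, 0, 0, 0, 0.8, 0, 0, 0, 0, 0.8, 0, 0, 0, 0, 0, 0, 0, 0])

```text
t: 8.23
position: [0.5576, -0.0684, 0.0303]
tcp_rot: [[0.213, 0.977, 0.0], [0.977, -0.213, 0.0], [0.0, 0.0, -1.0]]
force: [0.4, 0.8, 0.5]
opening: 0.001
grasp_force: 0.1
```

Call:
jog_arm(motion=[0, 0.6, 0, 0, 0, 0, 0.6, 0, 0, 0, 0, 0.6, 0, 0, 0, 0, 0, 0, 0, 0])

```text
t: 8.57
position: [0.5579, -0.0667, 0.0303]
tcp_rot: [[0.213, 0.977, 0.0], [0.977, -0.213, 0.0], [0.0, -0.0, -1.0]]
force: [0.7, 0.3, -0.6]
opening: 0.002
grasp_force: 0.1
```

```bash
python3 look.py pics/w4.png
```

```text
tcp in fix 8.640638164356031e-05 -0.008295054475408733 0.030296093079558408 [ 0.67289313  0.29219747 -0.6373726 ]
```

View pics/w4.png

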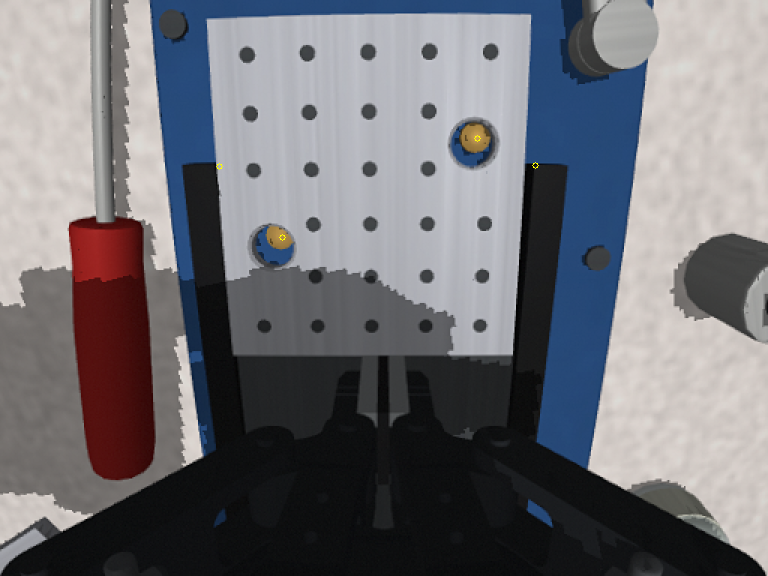

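The front edge has dropped slightly, from 330 to 322 px wide. Pin_a sits about 2 mm up and to the right of hole_a's centre, so the plate needs a little more push.

Call:
jog_arm(motion=[0, 0.6, 0, 0, 0, 0, 0.6, 0, 0, 0, 0, 0.6, 0, 0, 0, 0, 0, 0, 0, 0, 0, 0, 0, 0, 0])

```text
t: 9.03
position: [0.5582, -0.065, 0.0302]
tcp_rot: [[0.213, 0.977, -0.0], [0.977, -0.213, 0.0], [0.0, -0.0, -1.0]]
force: [-0.1, -0.4, 0.5]
opening: -0.001
grasp_force: 0.0
```

```bash
python3 look.py pics/w5.png
```

```text
tcp in fix 2.6371296310721262e-05 -0.006580936343691611 0.030232585344917434 [-0.13757189 -0.38358551  0.46760107]
```

View pics/w5.png

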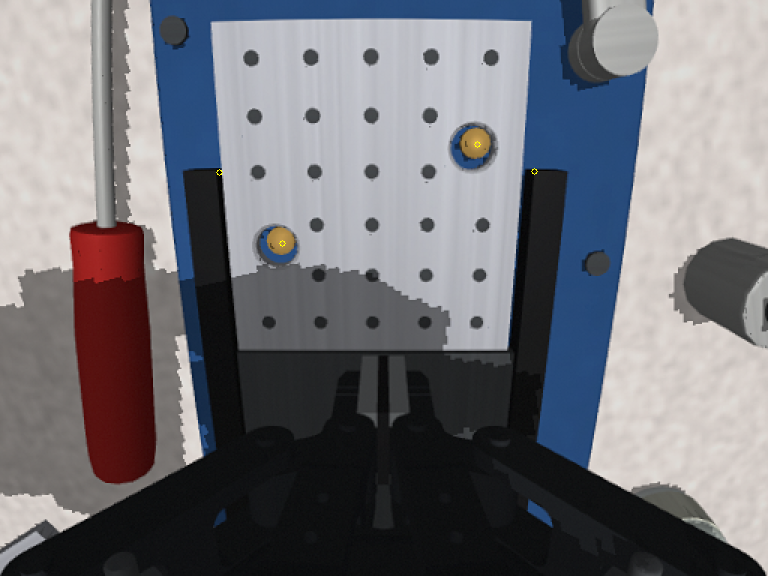

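The plate is now seated: the rear edge shrank from 280 to 272 px, both pins stand inside their holes at (475,143) and (281,241), and the tip is no longer touching. Next is the clamp, so I'll rise and go behind the knob on its +x side.

Call:
jog_arm(motion=[0, 0, 0, -30, 0, 0, 0, 0, -40, 0, 0, 0, 0, -40, 0, 0, 29, 19, 0, 0, 0, 29, 19, 0, 0, 0, 29, 19, 0, 0, 0, 29, 19, 0, 0, 0, 30, 20, 0, 0, 0, 0, 0, 0, 0])

```text
t: 9.83
position: [0.686, 0.0611, 0.1401]
tcp_rot: [[0.21, 0.978, 0.002], [0.978, -0.21, 0.001], [0.002, 0.002, -1.0]]
force: [0.8, -0.0, -0.0]
opening: -0.004
grasp_force: 0.0
```

```bash
python3 look.py pics/w6.png; python3 - <<'E'
from station import *
for n in ('clamp_knob','clamp'):print([(r['conf'],r['box']) for r in find_in(n,'wrist')])
E
```

```text
tcp in fix 0.0981089026988784 0.14382917862179778 0.14006152645114056 [ 0.80070345 -0.00599388 -0.04945059]
[(0.73, [189.0, 188.7, 227.1, 257.3])]
[(0.65, [188.2, 186.4, 224.0, 257.1])]
```

View pics/w6.png

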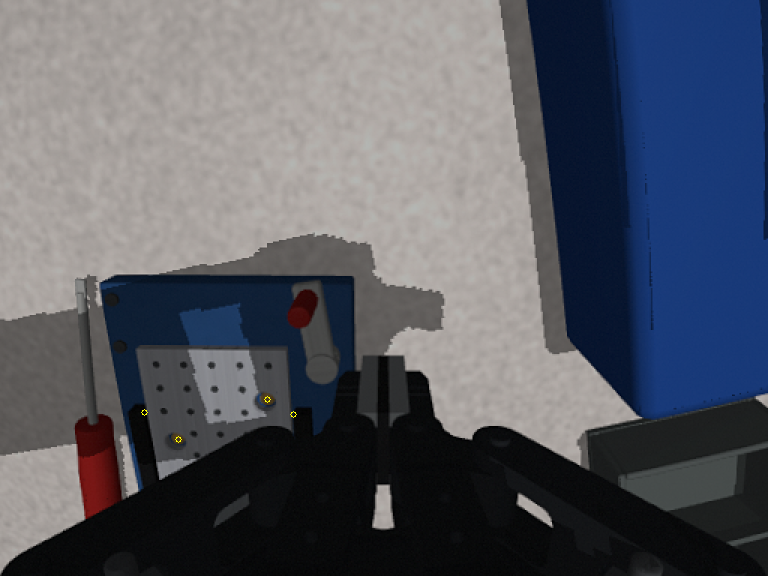

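The knob top is at (303,310), to the left of the fingers. The plate still sits on both pins, at (178,439) and (267,400), and the way down is free.

Call:
jog_arm(motion=[0, -3, 0, 35, 0, 0, 0, 0, 35, 0, 0, 0, 0, 23, 0, 0, 0, 0, 0, 0])

```text
t: 10.32
position: [0.677, 0.0532, 0.0408]
tcp_rot: [[0.215, 0.977, -0.012], [0.977, -0.215, 0.001], [-0.002, -0.012, -1.0]]
force: [-1.5, 0.1, -0.9]
opening: 0.002
grasp_force: 0.0
```

Call:
jog_arm(motion=[0, 0, -8, 0, 0, 0, 0, -8, 0, 0, 0, 0, -6, 0, 0, 0, 0.5, -6, 0, 0, 0, 0.5, -6, 0, 0, 0, 0, 0, 0, 0])

```text
t: 10.82
position: [0.6491, 0.0628, 0.0486]
tcp_rot: [[0.213, 0.977, 0.001], [0.977, -0.213, 0.0], [0.0, 0.001, -1.0]]
force: [-0.2, -0.1, 0.2]
opening: -0.003
grasp_force: 0.1
```

Call:
jog_arm(motion=[0, 1, -6, 0, 0, 0, 0, -5.5, 0, 0, 0, -1, -5, 0, 0, 0, -4, -6, 0, 0, 0, -4, -5.5, 0, 0, 0, -4, -3, 0, 0, 0, -4, -3, 0, 0, 0, -4, -2, 0, 0, 0, 0, 0, 0, 0])

```text
t: 11.57
position: [0.6093, 0.0498, 0.0471]
tcp_rot: [[0.214, 0.977, -0.001], [0.977, -0.214, -0.0], [-0.0, -0.001, -1.0]]
force: [-0.3, 1.2, -0.2]
opening: 0.004
grasp_force: 0.0
```

Call:
jog_arm(motion=[0, -2, -1, 0, 0, 0, -2, -1, 0, 0, 0, -2, 0, 0, 0, 0, 0, 0, 0, 0])

```text
t: 11.9
position: [0.6073, 0.0465, 0.0474]
tcp_rot: [[0.214, 0.977, 0.001], [0.977, -0.214, 0.003], [0.004, 0.001, -1.0]]
force: [2.4, 6.9, -1.3]
opening: -0.002
grasp_force: 3.8
```

The force rose to 7 N with the finger at fixture (24,113), which matches the hard stop. I'll back off, rise and check.

Call:
jog_arm(motion=[0, 6, 0, 0, 0, 0, 15, 0, 0, 0, 0, 0, 0, -30, 0, 0, 0, 0, -40, 0, 0, 0, 0, -40, 0, 0, 0, 0, -40, 0, 0, 0, 0, 0, 0])

```text
t: 12.48
position: [0.6165, 0.0661, 0.2078]
tcp_rot: [[0.212, 0.977, 0.017], [0.977, -0.212, -0.002], [0.002, 0.017, -1.0]]
force: [1.2, -0.9, 1.7]
opening: 0.001
grasp_force: 0.0
```

```bash
python3 look.py pics/w7.png
```

```text
tcp in fix 0.029069837995810897 0.13399734604850788 0.20779810945875438 [ 1.15517001 -0.92841564  1.67553611]
```

View pics/w7.png

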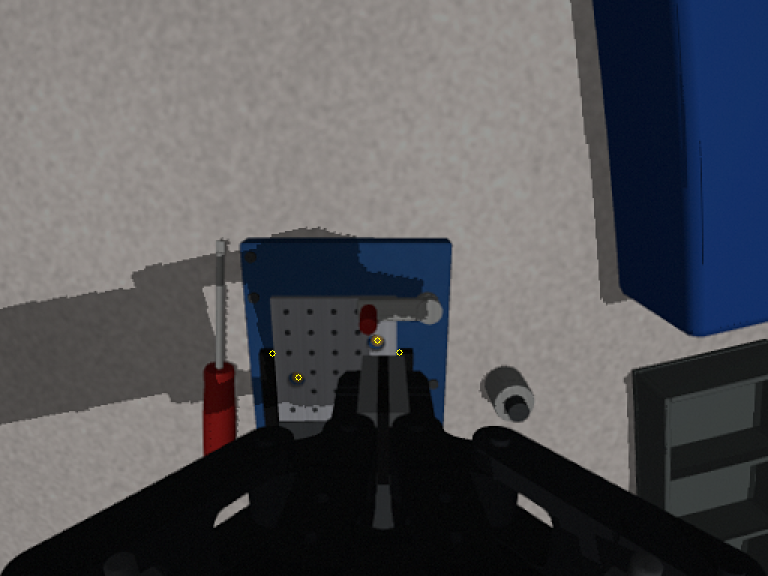

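The clamp arm runs from its pivot at (430,312) to the knob at (369,318), along the fixture's -x over the plate, so it is closed. The plate still sits on its pins at (298,377) and (377,341). I'll hand in.

```bash
python3 -c "
from station import *
print(close_job())"
```

```text
the job is handed in; nothing more can be done
None
```

The carrier is seated flat over both brass pins, the clamp is closed against its hard stop, and the job is handed in after about 12.5 s of robot time; the station returned no verdict.

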